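Unbolt the crate gate and hold it ajar

ROBOT

A 7-joint arm with a two-finger parallel gripper is mounted at the origin on the work surface. World frame = base frame: x ahead of the robot, y to its left, z up, the work surface at z = 0. Lengths are in m, angles in rad, forces in N, time in s.
With the tool pointing down it reaches from about 0.4 to 0.85 m from the base axis. Payload 10.4 kg.
Tool frame: the origin (TCP) lies at the very end of the fingers, on their centre line; the grasp point (between the pads) lies 19 mm behind it; z points along the fingers, y is the direction in which the jaws open and shut (so a half turn about z gives the same grasp; the last joint's range is limited). The gripper opens to 85 mm and grips with 20 to 120 N. Pads are 22 mm wide; open, the fingers measure 114 mm over their backs; the gripper's body (76 mm by 85 mm) begins 54 mm behind the grasp point. The pads swing forward as they close: fully open they stand 13 mm farther back than shut.
Start: joints at [-1.343, 0.332, -0.065, 1.46, 0.022, 1.35, -0.088], TCP at [0.155, 0.605, 0.231] pointing down, gripper open.
Joint ranges: [-2.6, 2.6], [-0.5, 2.12], [-1.47, 1.34], [0.16, 2.42], [-1.27, 4.41], [0.06, 2.06], [-2.6, 2.6]. Speed limits (rad/s): [2.22, 2.22, 2.79, 2.79, 3.14, 3.14, 3.14].

INTERFACE

Orientations are given as a unit quaternion [x, y, z, w].
In Python, from workcell import manip gives the robot as it stands.
- The arm moves only by the tool arm_command, never from a script. Its arguments are lists of equal length, an entry for each row: "slide": the shift along the tool's x, y, z in mm, a list of three; "turn": the turn about the tool's z in degrees; "grip": the closure, from 0 (fully open) to 1 (shut). In form: {"slide": [[tx, ty, tz], ...], "turn": [turn, ...], "grip": [grip, ...]}. A call has 1 to 10 rows; each row shifts and turns the commanded pose from where the row before left it, along the tool's axes as they then stand; what a row does not reach is not made up. A row lasts 1/12 s, in which the tool goes at most 41.7 mm and 7.16 degrees, less where a joint would pass 70% of its speed; a pose out of reach is approached as far as the arm can. A call with a gripper value outside its range is refused whole. The fingers move at their own pace and stop on an object; "newtons" is the grip in N (left out, the last holds). Time passes only in rows, so rows that do not move let the fingers close. It gives the time, the measured TCP pose, the force and the opening at its end, in the units of the state.
- manip.get_obs(): the state, without advancing time (a new reading comes with each control period).
- manip.camera(name): name is "side" or "top"; returns the picture (420x560x3 uint8, blue, green, red); there is no depth.
- manip.camera_info(name): a dict with "fx", "fy", "cx", "cy" (pixels), "rvec" (rotation vector, rad) and "tvec" (3), from world to camera coordinates, as OpenCV has them. Camera axes: x right, y down, z forward; pixel columns grow to the right and rows downward; lengths in m; the calibration is good to about 2 mm. A picture is of the moment at which its call begins. camera_info takes no time and is no camera call.
- manip.hand_in(): hands the job in, once; it reports no verdict.
Trained networks look in the newest picture that a camera, given by its name, has taken for a name from the list of things; names that differ only in an ending like _2 or _b are one class to them, and where a whole thing is asked for, a point or a joint stands for the part that bears it (a point fixed in the world has none). Each returns a list of dicts, best first, with "score" (0 to 1); they miss things now and then, are a little off and sometimes report something else, mostly with a low value. They report only what shows in the picture. A call takes as long as a camera call.
- manip.cut_out(target, camera): "pixels" (420x560 bool, what is visible of it).
- manip.tip_of(target, camera): "xyz" ([x, y, z] in m, in the coordinates of the camera as it stood for that picture, good to about 4 mm: a listed point, or the origin of a listed thing).
The state is a dict: "clock": time; "joint_pos": joint angles; "joint_velocities": joint speeds; "tau": joint torques, N m; "position": TCP position; "ee_rot": TCP orientation; "ft_force": force on the tool from outside, world axes, zero at the start; "torque": the same for the moment, N m; "grip_width": opening from 0.0 (shut) to 1.0 (fully open).
Only numpy, scipy, OpenCV 4.12 (cv2) and the standard library are available. Lean on these libraries where they do the work, as an engineer would, in place of code of your own. Each camera call takes 0.05 s, during which the arm holds its last target.

TASK

Open the front gate of the crate of carving blanks. Its barrel bolt sags and catches behind the keeper's bent-up lip, so grip the bolt's upright pull, lift it while you draw the bolt back clear of the keeper (do not force it against the keeper), then swing the gate out towards you until its free edge stands about a hand's width (90 mm) open. The gate springs shut, so finish while still holding the bolt's pull and keeping the gate still at that opening; do not let go, and leave the other things on the bench and in the crate where they are.

Things in the scene. Friction and masses are not known exactly. Their poses are not given: they have to be found in the camera images.
- crate: Open slatted wooden crate fixed to the bench, about 250 (x) x 330 (y) x 118 mm tall. Origin on the bench, near the middle of the crate. Its -x axis points out of the front, where the gate is; its +y axis points to the gate's hinge side, -y to the latch post. Its yaw varies.
- gate (a joint): Angle of the crate's front gate (rad): 0 closed, grows as the free edge swings out along the crate's -x (towards the robot), stop at 1.2. Hinge upright at the crate's +y end; seen from above it opens clockwise. A light spring closer (0.25 N m closed, 0.42 N m at 0.34 rad) shuts it when let go.
- gate_hinge (a point): Point on the gate's upright hinge axis, 120 mm above the bench (gate's top edge), at (-115, +160) mm in the crate's x, y. The gate's free edge is 265 mm from this axis.
- gate_edge (a point): Point on the top of the gate's free edge, 265 mm from the hinge axis, 120 mm above the bench. Moves with the gate.
- bolt (a joint): How far the barrel bolt is drawn (m): 0 fully shot, 0.048 stop. It slides along the gate towards the hinge (crate +y while the gate is shut), with about 1 N of friction. The steel bolt is a 12 mm round bar in two tall guide staples on top of the gate, axis 150 mm above the bench when sagging; the downturned nose at its latch end is 14 x 14 x 26 mm. Unlifted, the nose catches on the keeper's lip at about 0.006; the nose is clear of the keeper from 0.030 on.
- bolt_lift (a joint): How far the bolt is lifted in its worn guides (m): 0 sagging at the bottom, 0.024 stop at the top. The nose passes over the keeper's lip when this is above about 0.013; the bolt and pull weigh some 0.26 kg (varies) and drop when not held.
- keeper: Bent steel keeper fixed on the latch post, 34 x 40 mm in plan, origin at its underside 118 mm above the bench, at (-115, -130) mm in the crate's x, y. Two upright cheeks (56 mm tall, 28 mm apart over the outsides) hold the bolt's nose fore and aft, so that the gate cannot open while the nose is between them; a bent-up lip 26 mm tall between them on the side towards the gate catches the nose when the bolt is pulled without being lifted.
- pull: The bolt's upright pull: 12 mm steel stem with a dark wooden knob, 24 mm diameter, from 45 to 87 mm above this origin, and a cap 32 mm diameter, 6 mm thick, on top of it. Origin on the bolt's axis, 150 mm above the bench when sagging, 165 mm from the hinge axis when the bolt is fully shot (40 mm less when drawn 40 mm). Stands rigidly on the bolt.
- pull_grip (a point): Point on the axis of the pull's knob at the height to grip it, 66 mm above the bolt's axis (216 mm above the bench when sagging). Staples below reach 187 mm above the bench.
- blank_a: Bystander: roughed-out lime-wood moulding blank with a half-round top, 50 x 130 x 47 mm, lying on the crate floor. Origin at its underside. To be left alone.
- blank_b: Bystander: roughed-out lime-wood moulding blank with a half-round top, 50 x 100 x 47 mm, lying on the crate floor. Origin at its underside. To be left alone.
- mallet: Bystander: turned carver's mallet standing on its head, 84 mm diameter, 250 mm tall. Origin at its underside. To be left alone.
- gouge: Bystander: carving gouge lying flat, 215 mm long, 24 mm thick, in front of the crate on the latch side. Origin at its underside. To be left alone.
- stone: Bystander: grey sharpening stone, 150 x 50 x 25 mm. Origin at its underside. To be left alone.
- glue: Bystander: white glue bottle, 56 mm diameter, 150 mm tall. Origin at its underside. To be left alone.
- offcut: Bystander: wood offcut 110 x 50 x 45 mm beside the crate's hinge side. Origin at its underside. To be left alone.
- tin: Bystander: open metal tin, 72 mm diameter, 85 mm tall. Origin at its underside. To be left alone.

How it is judged:
By the outcome, as a careful person would: the job done as asked, in the order asked, and still so for the second after the job is handed in, while the arm keeps its last pose, push and grip.
It also fails if it takes over 32 s, if anything falls off the work surface, if the arm or the gripper's body presses on something with over 40 N, if the wrist force passes 120 N, or if a joint passes its speed limit or range.

## Working session

There is one attempt and no reset: what is moved stays moved. The work goes in short steps, Python scripts to look and compute and a tool call to move; the robot and the scene stay as the last step left them, time stands still between calls to the robot, and variables do not carry over. Pictures are saved under pics/ and viewed, and the job is handed in when it is done.

Besides the shell and the picture viewer there is one more tool, called after "Emit:" as name(argument=value, ...) on one line, values as JSON. arm_command: Moves the arm, as the interface text tells. Its arguments: {"type":"object","properties":{"slide":{"type":"array","items":{"type":"array","items":{"type":"number"}}},"turn":{"type":"array","items":{"type":"number"}},"grip":{"type":"array","items":{"type":"number"}},"newtons":{"type":"number"}},"required":["slide","turn","grip"]}

```bash
mkdir -p pics; ls
cat > h.py <<'E'
import numpy as np, cv2
from workcell import manip
from scipy.spatial.transform import Rotation as R
def cam(n):
    i=manip.camera_info(n); Rm=cv2.Rodrigues(np.array(i["rvec"],float))[0]; t=np.array(i["tvec"],float).ravel()
    return i,Rm,t
def toworld(n,p):
    i,Rm,t=cam(n); return Rm.T@(np.array(p)-t)
def proj(n,P):
    i,Rm,t=cam(n); c=Rm@np.array(P)+t; return np.array([i["fx"]*c[0]/c[2]+i["cx"],i["fy"]*c[1]/c[2]+i["cy"]])
def ray(n,uv,z):
    i,Rm,t=cam(n); d=Rm.T@np.array([(uv[0]-i["cx"])/i["fx"],(uv[1]-i["cy"])/i["fy"],1]); o=-Rm.T@t
    return o+d*(z-o[2])/d[2]
E
python3 - <<'E'
from h import *
for n in("side","top"):
    cv2.imwrite(f"pics/{n}0.png",manip.camera(n))
    for k in("gate_hinge","gate_edge","keeper","pull","pull_grip","crate"):
        r=manip.tip_of(k,n)
        for d in r[:2]:
            w=toworld(n,d["xyz"]); print(n,k,round(d["score"],2),w.round(3),proj(n,w).round(0))
o=manip.get_obs();print(o)
E
```

```text
pics
side gate_hinge 0.62 [ 0.572 -0.085  0.214] [303. 211.]
side gate_hinge 0.6 [0.57  0.082 0.119] [274. 213.]
side gate_edge 0.58 [ 0.568 -0.179  0.121] [318. 250.]
side gate_edge 0.52 [ 0.607  0.509 -0.003] [226. 189.]
side keeper 0.65 [ 0.572 -0.207  0.118] [324. 255.]
side pull 0.58 [ 0.574 -0.081  0.147] [302. 228.]
side pull 0.3 [ 0.571 -0.208  0.117] [324. 255.]
side pull_grip 0.63 [ 0.573 -0.085  0.215] [303. 210.]
side crate 0.97 [ 0.688 -0.072 -0.003] [325. 253.]
top gate_hinge 0.79 [0.565 0.086 0.12 ] [259. 192.]
top gate_edge 0.75 [ 0.568 -0.178  0.121] [343. 193.]
top gate_edge 0.34 [ 0.74  -0.127  0.012] [323. 149.]
top keeper 0.58 [ 0.57  -0.207  0.119] [352. 192.]
top pull 0.53 [ 0.569 -0.078  0.152] [311. 190.]
top pull_grip 0.52 [ 0.57  -0.079  0.218] [313. 186.]
top crate 0.57 [ 0.681 -0.073  0.004] [308. 166.]
top crate 0.23 [ 0.567 -0.077  0.217] [312. 187.]
{'clock': 0.7, 'joint_pos': array([-1.34263233,  0.33218441, -0.06470597,  1.46007401,  0.02161459,
        1.34988785, -0.08848067]), 'joint_velocities': array([ 8.15443753e-04,  8.18574463e-04,  7.00470567e-04,  4.03429542e-04,
        7.47878668e-04, -4.79630506e-04, -9.83198929e-05]), 'tau': array([-9.50332105e-04, -6.25075507e+01,  4.85199702e-02, -3.91792274e+01,
        1.63268577e-02,  1.29721728e-03,  1.34302289e-05]), 'position': array([0.15508195, 0.60549272, 0.23135971]), 'ee_rot': array([1.25038437e-01, 9.92151896e-01, 7.07049326e-05, 3.55573731e-06]), 'ft_force': array([-0.73760431,  0.22956179, -0.16087165]), 'torque': array([-0.01913643,  0.05924437,  0.04521191]), 'grip_width': 0.9999919433711834}
```

View pics/side0.png

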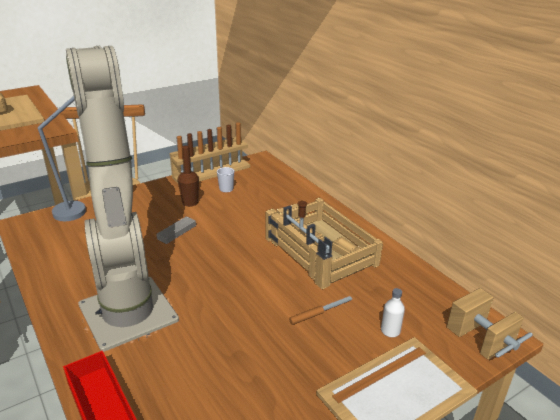

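View pics/top0.png

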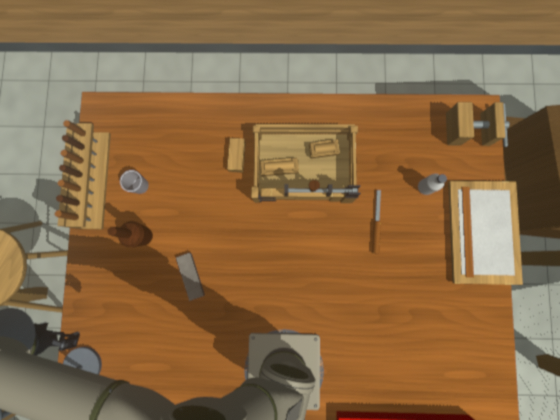

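The pictures show the crate ahead of the robot. The pull's knob is at (303,207) in side and (314,186) in top, and the networks put it there too, at about (0.571, -0.081). The hinge is at (0.568, 0.085) and the yaw is about 0. The lengths agree with the 165 and 265 mm given. I'll rise and turn so the jaws straddle the gate fore and aft.

Emit:
arm_command(slide=[[0, 0, -30], [0, 0, -30], [0, 0, -30], [0, 0, -10], [0, 0, 0], [0, 0, 0], [0, 0, 0], [0, 0, 0], [0, 0, 0], [0, 0, 0]], turn=[7, 7, 7, 7, 7, 7, 7, 7, 7, 7], grip=[0, 0, 0, 0, 0, 0, 0, 0, 0, 0])

```text
clock: 1.53
position: [0.1551, 0.6054, 0.3314]
ee_rot: [0.674, 0.739, 0.0, -0.0]
ft_force: [0.4, -0.3, -0.0]
grip_width: 1.001
```

Run:
```python
from h import *
o=manip.get_obs(); M=R.from_quat(o["ee_rot"]).as_matrix(); print(o["clock"],o["position"],M.round(3),o["joint_pos"])
for n in("top",):
    for k in("mallet","tin","stone","offcut"):
        manip.camera(n) if k=="mallet" else 0
        for d in manip.tip_of(k,n)[:1]: print(k,toworld(n,d["xyz"]).round(3),d["score"])
p=o["position"]
for w in ([.45,.3,.331],[.572,-.081,.33]):
    print(((M.T@(np.array(w)-p))*1000).round(0)); p=np.array(w)
```

```text
1.5333 [0.15510399 0.60544796 0.33136326] [[-0.092  0.996  0.   ]
 [ 0.996  0.092  0.   ]
 [ 0.     0.    -1.   ]] [-1.46346586  0.3004903   0.09296833  1.29779139 -0.02749998  1.544438
 -1.28166029]
mallet [0.426 0.487 0.002] 0.82
tin [0.603 0.511 0.001] 0.72
stone [ 0.295  0.316 -0.001] 0.88
[-331.  266.    0.]
[-391.   86.    1.]
```

Emit:
arm_command(slide=[[-30, 24, 0], [-30, 24, 0], [-30, 24, 0], [-30, 24, 0], [-30, 24, 0], [-30, 24, 0], [-30, 24, 0], [-30, 24, 0], [-30, 24, 0], [-30, 24, 0]], turn=[0, 0, 0, 0, 0, 0, 0, 0, 0, 0], grip=[0, 0, 0, 0, 0, 0, 0, 0, 0, 0])

```text
clock: 2.62
position: [0.4244, 0.3288, 0.3317]
ee_rot: [0.67, 0.742, 0.0, -0.0]
ft_force: [1.1, 0.1, -0.2]
grip_width: 1.002
```

Emit:
arm_command(slide=[[-38, 10, 0], [-38, 10, 0], [-38, 10, 0], [-38, 10, 0], [-38, 10, 0], [-38, 10, 0], [-38, 10, 0], [-38, 10, 0], [-38, 10, 0], [-38, 10, 0]], turn=[0, 0, 0, 0, 0, 0, 0, 0, 0, 5.3], grip=[0, 0, 0, 0, 0, 0, 0, 0, 0, 0])

```text
clock: 3.45
position: [0.5605, -0.0398, 0.3317]
ee_rot: [0.703, 0.711, 0.001, 0.0]
ft_force: [0.1, 0.6, 0.0]
grip_width: 1.002
```

```bash
cat > m.py <<'E'
from h import *
import sys
o=manip.get_obs(); M=R.from_quat(o["ee_rot"]).as_matrix(); print(o["clock"],o["position"].round(4),"jawyaw",np.degrees(np.arctan2(M[1,1],M[0,1])).round(2),o["joint_pos"].round(2),"F",o["ft_force"].round(1),"T",o["torque"].round(2),o["grip_width"])
E
cat > look.py <<'E'
from m import *
tag=sys.argv[1]
for n in("side","top"):
    im=manip.camera(n); 
    c=(305,210) if n=="side" else (310,190)
    x,y=c; cv2.imwrite(f"pics/{n}{tag}.png",cv2.resize(im[y-75:y+75,x-100:x+100],None,fx=4,fy=4,interpolation=cv2.INTER_CUBIC))
    for k in("gate_hinge","gate_edge","pull","pull_grip"):
        for d in manip.tip_of(k,n)[:1]:
            w=toworld(n,d["xyz"]); print(n,k,round(d["score"],2),w.round(3))
E
python3 look.py 1
```

```text
3.45 [ 0.5605 -0.0398  0.3317] jawyaw 0.63 [-0.62  0.17  0.71  1.5  -0.11  1.51  0.1 ] F [0.1 0.6 0. ] T [ 0.04  0.02 -0.05] 1.0023743783981958
side gate_hinge 0.71 [0.573 0.082 0.122]
side gate_edge 0.88 [ 0.57  -0.18   0.117]
side pull 0.75 [ 0.573 -0.077  0.149]
side pull_grip 0.74 [ 0.605  0.51  -0.004]
top gate_hinge 0.57 [0.564 0.086 0.118]
top gate_edge 0.74 [ 0.57  -0.177  0.123]
```

Emit:
arm_command(slide=[[-20, 6, 0], [-21, 5, 0], [0, 0, 0], [0, 0, 25], [0, 0, 25], [0, 0, 25], [0, 0, 0]], turn=[0, 0, 0, 0, 0, 0, 0], grip=[0, 0, 0, 0, 0, 0, 0])

```text
clock: 4.53
position: [0.5693, -0.0773, 0.2519]
ee_rot: [0.704, 0.71, -0.002, -0.002]
ft_force: [-0.7, 0.3, -0.9]
grip_width: 1.001
```

```bash
python3 look.py 2
```

```text
4.5333 [ 0.5693 -0.0773  0.2519] jawyaw 0.43 [-0.55  0.25  0.72  1.6  -0.17  1.37  0.2 ] F [-0.7  0.3 -0.9] T [0.01 0.05 0.02] 1.000552535686795
side gate_hinge 0.55 [0.571 0.082 0.12 ]
side gate_edge 0.95 [ 0.571 -0.183  0.12 ]
side pull 0.49 [ 0.572 -0.077  0.146]
side pull_grip 0.45 [ 0.572 -0.083  0.213]
top gate_hinge 0.77 [0.566 0.087 0.121]
top gate_edge 0.94 [ 0.572 -0.179  0.123]
```

View pics/side2.png

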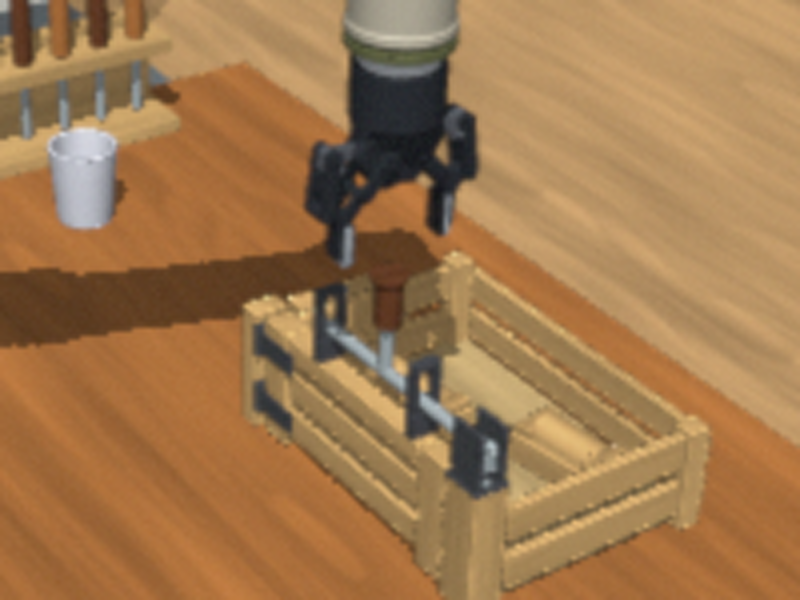

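View pics/top2.png

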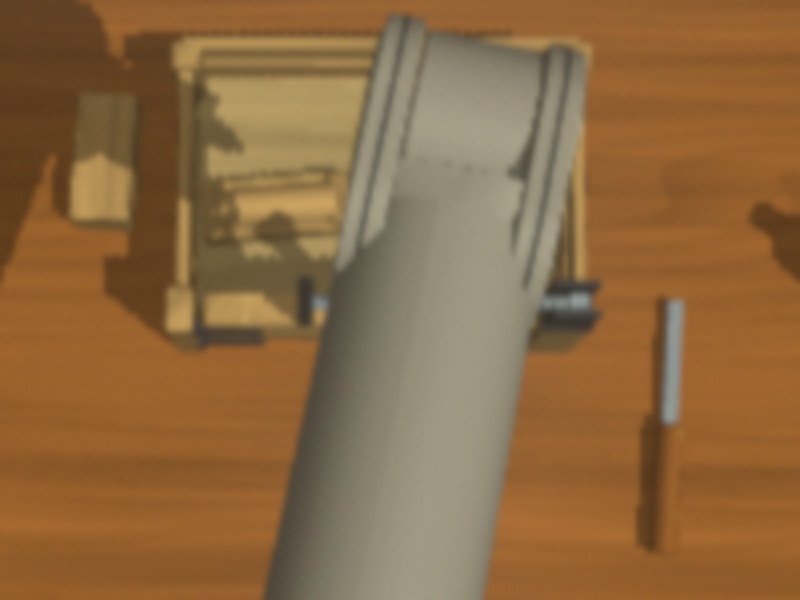

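The side view has the open jaws directly above the knob, which is at (390,295) in the crop, with one finger on each side. I'll correct a few mm and go down.

Emit:
arm_command(slide=[[-4, 3, 0], [0, 0, 18], [0, 0, 18], [0, 0, 18], [0, 0, 0]], turn=[0, 0, 0, 0, 0], grip=[0, 0, 0, 0, 0])

```text
clock: 5.45
position: [0.573, -0.0828, 0.1992]
ee_rot: [0.705, 0.709, -0.002, -0.002]
ft_force: [-0.0, 0.2, -0.0]
grip_width: 0.999
```

```bash
python3 look.py 3
```

```text
5.45 [ 0.573  -0.0828  0.1992] jawyaw 0.33 [-0.53  0.3   0.72  1.66 -0.2   1.27  0.24] F [-0.   0.2 -0. ] T [ 0.02  0.01 -0.01] 0.9994758040748887
side gate_hinge 0.67 [0.567 0.082 0.12 ]
side gate_edge 0.73 [ 0.568 -0.181  0.119]
side pull 0.69 [ 0.574 -0.081  0.146]
side pull_grip 0.6 [ 0.574 -0.082  0.213]
top gate_hinge 0.98 [0.564 0.084 0.121]
top gate_edge 0.92 [ 0.569 -0.18   0.124]
```

View pics/side3.png

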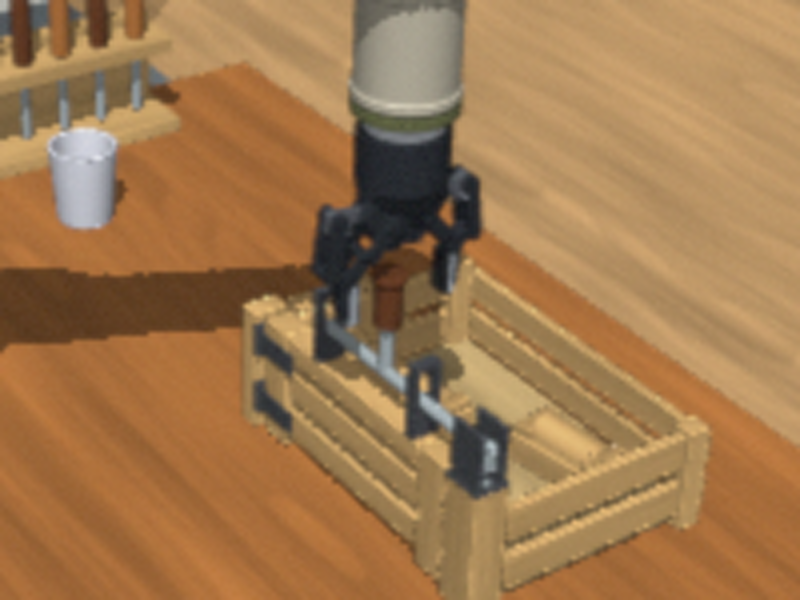

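Emit:
arm_command(slide=[[0, 0, 0], [0, 0, 0], [0, 0, 0], [0, 0, 0], [0, 0, 0], [0, 0, 0], [0, 0, 0], [0, 0, 0]], turn=[0, 0, 0, 0, 0, 0, 0, 0], grip=[0.4, 0.7, 1, 1, 1, 1, 1, 1], newtons=60)

```text
clock: 6.62
position: [0.57, -0.0829, 0.2026]
ee_rot: [0.705, 0.709, -0.003, -0.005]
ft_force: [-31.5, 3.2, 23.3]
grip_width: 0.341
```

```bash
python3 m.py
```

```text
6.6167 [ 0.57   -0.0829  0.2026] jawyaw 0.27 [-0.53  0.29  0.72  1.66 -0.2   1.28  0.23] F [-31.5   3.2  23.3] T [0.8  6.34 0.07] 0.3405452026021056
```

Emit:
arm_command(slide=[[0, -3, -3], [0, 0, 0], [0, 0, 0]], turn=[0, 0, 0], grip=[1, 1, 1])

```text
clock: 6.87
position: [0.5694, -0.083, 0.2043]
ee_rot: [0.705, 0.709, -0.001, -0.002]
ft_force: [-5.6, 1.2, -3.0]
grip_width: 0.335
```

```bash
python3 look.py 4
```

```text
6.8667 [ 0.5694 -0.083   0.2043] jawyaw 0.3 [-0.53  0.28  0.72  1.66 -0.19  1.27  0.23] F [-5.6  1.2 -3. ] T [-0.12  1.6  -0.1 ] 0.33492512621953124
side gate_hinge 0.76 [0.572 0.081 0.121]
side gate_edge 0.81 [ 0.573 -0.181  0.118]
side pull 0.65 [ 0.574 -0.079  0.148]
side pull_grip 0.42 [ 0.575 -0.083  0.217]
top gate_hinge 0.95 [0.562 0.085 0.122]
top gate_edge 0.7 [ 0.571 -0.181  0.121]
top pull 0.65 [ 0.682 -0.073  0.003]
```

View pics/side4.png

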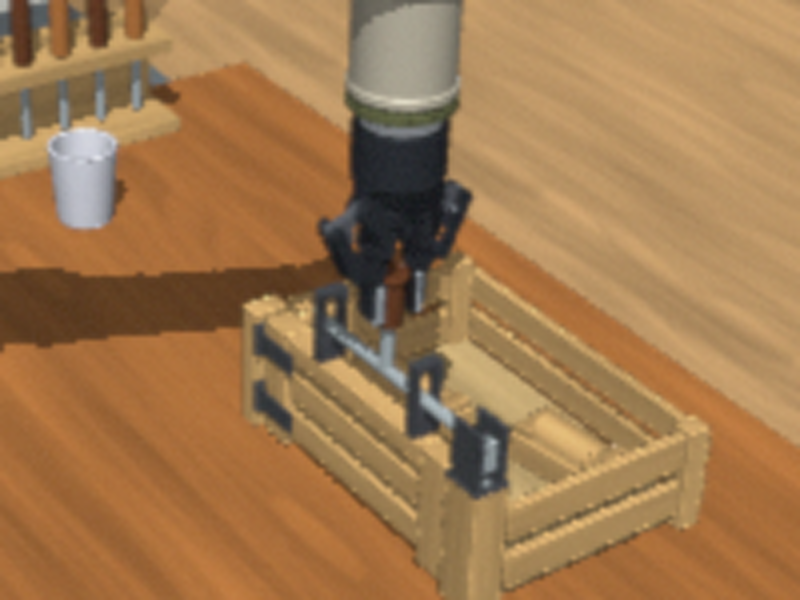

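The fingers hold the knob squarely, seen at (398,295) in the crop, and the forces have nearly gone. Next comes the lift, about 17 mm.

Emit:
arm_command(slide=[[0, -0.5, -5], [0, 0, -5], [0, 0, -4], [0, 0, -3], [0, 0, 0], [0, 0, 0]], turn=[0, 0, 0, 0, 0, 0], grip=[1, 1, 1, 1, 1, 1])

```text
clock: 7.87
position: [0.5697, -0.083, 0.2222]
ee_rot: [0.705, 0.709, -0.001, -0.001]
ft_force: [-7.1, -0.7, -3.3]
grip_width: 0.339
```

```bash
python3 look.py 5
```

```text
7.8667 [ 0.5697 -0.083   0.2222] jawyaw 0.31 [-0.54  0.27  0.72  1.64 -0.18  1.31  0.22] F [-7.1 -0.7 -3.3] T [-0.05  1.99 -0.08] 0.3394439119456943
side gate_hinge 0.75 [0.569 0.081 0.12 ]
side gate_edge 0.89 [ 0.571 -0.181  0.118]
side pull 0.59 [ 0.571 -0.082  0.234]
side pull_grip 0.55 [ 0.569 -0.182  0.12 ]
top gate_hinge 0.68 [0.565 0.083 0.118]
top gate_edge 0.57 [ 0.57  -0.182  0.125]
top pull 0.61 [ 0.296  0.316 -0.002]
```

View pics/side5.png

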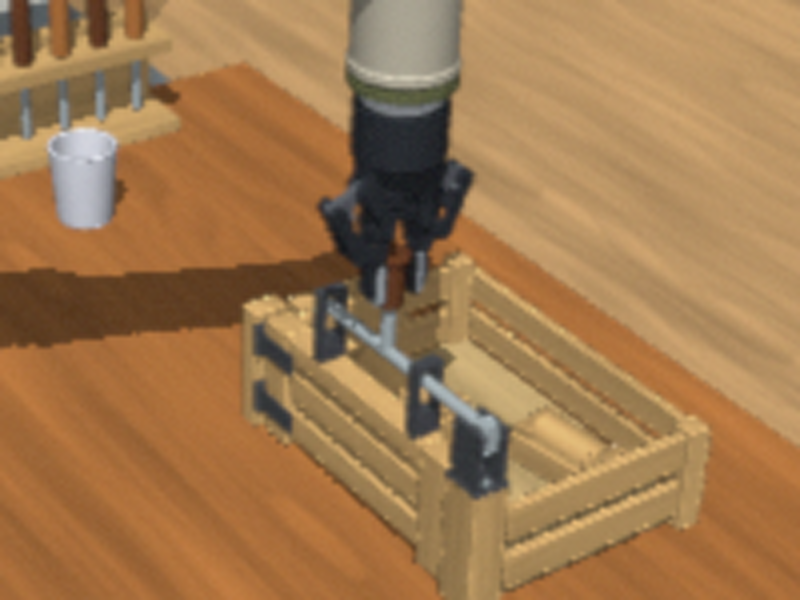

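Emit:
arm_command(slide=[[4, -0.5, 0], [4, 0, 0], [4, 0, 0], [4, 0, 0]], turn=[0, 0, 0, 0], grip=[1, 1, 1, 1])

```text
clock: 8.7
position: [0.5692, -0.0672, 0.2222]
ee_rot: [0.705, 0.709, -0.001, -0.001]
ft_force: [-6.5, -1.4, -2.7]
grip_width: 0.338
```

```bash
python3 m.py
```

```text
8.7 [ 0.5692 -0.0672  0.2222] jawyaw 0.29 [-0.56  0.26  0.72  1.65 -0.17  1.3   0.19] F [-6.5 -1.4 -2.7] T [-0.23  1.79 -0.08] 0.3376742203735276
```

Only about 1.4 N resists the draw, so nothing has caught. I'll continue to about 40 mm.

Emit:
arm_command(slide=[[4, 0, 0], [4, 0, 0], [4, 0, 0], [4, 0, 0], [4, 0, 0], [4, 0, 0], [0, 0, 0], [0, 0, 0]], turn=[0, 0, 0, 0, 0, 0, 0, 0], grip=[1, 1, 1, 1, 1, 1, 1, 1])

```text
clock: 9.37
position: [0.5689, -0.0424, 0.222]
ee_rot: [0.705, 0.709, -0.001, -0.001]
ft_force: [-7.1, 1.2, -3.0]
grip_width: 0.342
```

```bash
python3 look.py 6
```

```text
9.3667 [ 0.5689 -0.0424  0.222 ] jawyaw 0.35 [-0.6   0.25  0.7   1.65 -0.17  1.3   0.14] F [-7.1  1.2 -3. ] T [ 0.18  1.97 -0.1 ] 0.3421292324202473
side gate_hinge 0.64 [0.567 0.081 0.12 ]
side gate_edge 0.74 [ 0.574 -0.183  0.119]
side pull 0.42 [ 0.574 -0.04   0.168]
side pull_grip 0.63 [ 0.573 -0.041  0.232]
top gate_hinge 0.89 [0.563 0.088 0.118]
top gate_edge 0.95 [ 0.569 -0.181  0.122]
```

View pics/side6.png

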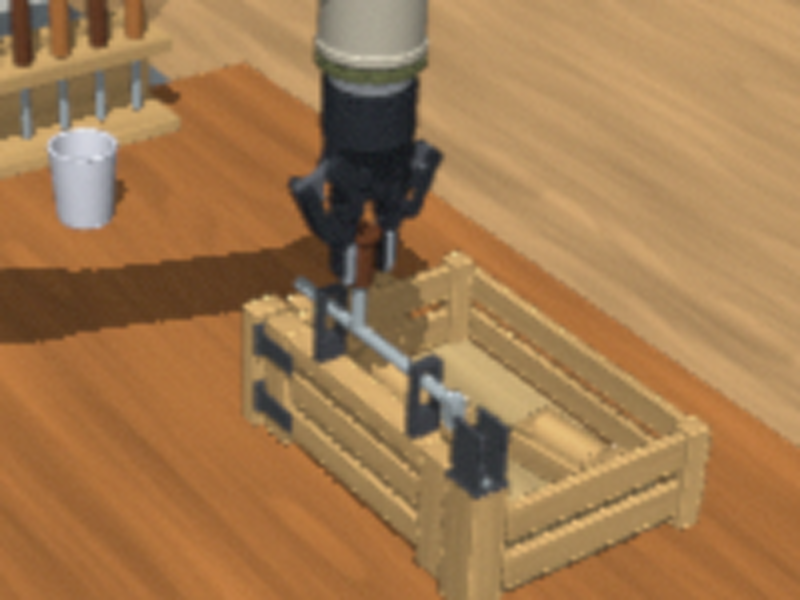

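The bolt is drawn about 40 mm and its nose at (455,405) in the crop is clear of the keeper at (480,450). Next is swinging the gate on a 125 mm radius, half the way first.

Emit:
arm_command(slide=[[0.1, -2.2, 0], [0, -2.2, 0], [0.1, -4.3, 0], [0, -4.3, 0], [0.1, -4.3, 0], [0.1, -4.3, 0], [0, 0, 0], [0, 0, 0]], turn=[1, 1, 2, 2, 2, 2, 0, 0], grip=[1, 1, 1, 1, 1, 1, 1, 1])

```text
clock: 10.53
position: [0.5489, -0.041, 0.2227]
ee_rot: [0.764, 0.645, 0.0, 0.0]
ft_force: [0.4, -2.3, -2.6]
grip_width: 0.338
```

```bash
python3 look.py 7
```

```text
10.5333 [ 0.5489 -0.041   0.2227] jawyaw -9.62 [-0.64  0.19  0.73  1.71 -0.13  1.29 -0.06] F [ 0.4 -2.3 -2.6] T [-0.08  0.6   0.3 ] 0.33794369270830127
side gate_hinge 0.76 [0.569 0.084 0.117]
side gate_edge 0.73 [ 0.532 -0.181  0.116]
side pull 0.55 [ 0.553 -0.039  0.165]
side pull_grip 0.56 [ 0.553 -0.038  0.231]
top gate_hinge 0.61 [0.569 0.085 0.119]
top gate_edge 0.65 [0.671 0.026 0.011]
```

View pics/side7.png

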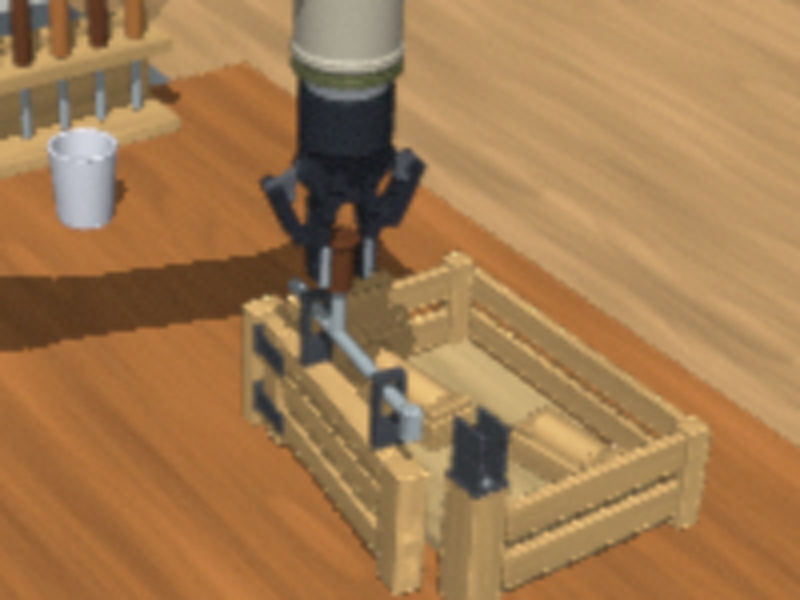

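Emit:
arm_command(slide=[[0.1, -4.5, 0], [0.1, -4.5, 0], [0.1, -4.5, 0], [0.1, -4.5, 0], [0.1, -4.5, 0], [0, 0, 0], [0, 0, 0], [0, 0, 0]], turn=[2, 2, 2, 2, 2, 0, 0, 0], grip=[1, 1, 1, 1, 1, 1, 1, 1])

```text
clock: 11.7
position: [0.5272, -0.0353, 0.2224]
ee_rot: [0.817, 0.576, 0.0, 0.0]
ft_force: [1.2, -1.3, -3.2]
grip_width: 0.335
```

```bash
python3 look.py 8; python3 look.py 9
```

```text
11.7 [ 0.5272 -0.0353  0.2224] jawyaw -19.6 [-0.69  0.13  0.74  1.76 -0.09  1.28 -0.27] F [ 1.2 -1.3 -3.2] T [-0.04  0.4   0.23] 0.33461483123734365
side gate_hinge 0.59 [0.569 0.083 0.121]
side gate_edge 0.61 [ 0.485 -0.167  0.119]
side pull 0.48 [ 0.532 -0.03   0.162]
side pull_grip 0.57 [ 0.532 -0.034  0.232]
top gate_hinge 0.9 [0.563 0.087 0.123]
top gate_edge 0.97 [ 0.482 -0.166  0.123]
top pull_grip 0.74 [0.673 0.026 0.014]
12.2 [ 0.5271 -0.0353  0.2223] jawyaw -19.67 [-0.69  0.13  0.74  1.76 -0.09  1.28 -0.27] F [ 2.1 -2.6 -3.2] T [-0.12  0.27  0.16] 0.33844008943576565
side gate_hinge 0.97 [0.572 0.084 0.12 ]
side gate_edge 0.9 [ 0.485 -0.17   0.121]
side pull 0.64 [ 0.535 -0.03   0.165]
top gate_hinge 0.55 [0.565 0.085 0.121]
top gate_edge 0.8 [ 0.48  -0.167  0.12 ]
top pull 0.45 [0.605 0.512 0.001]
```

View pics/side8.png

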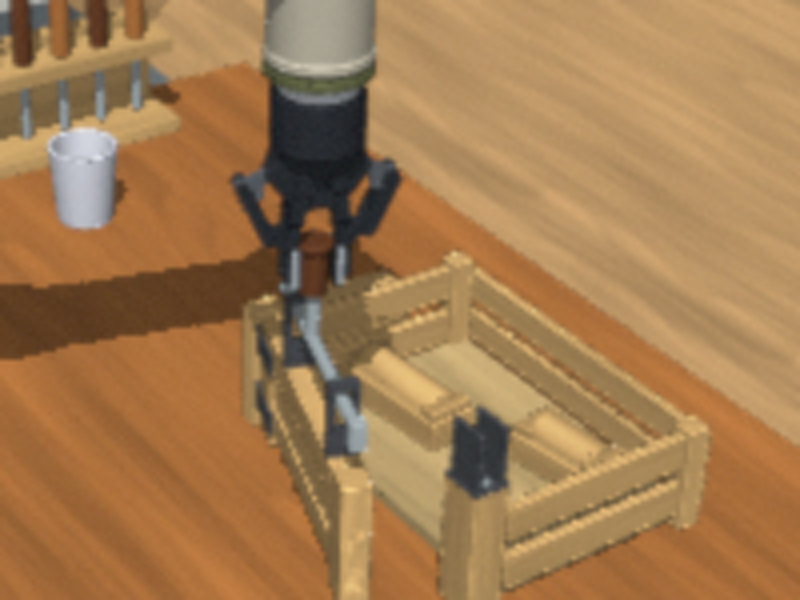

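View pics/top8.png

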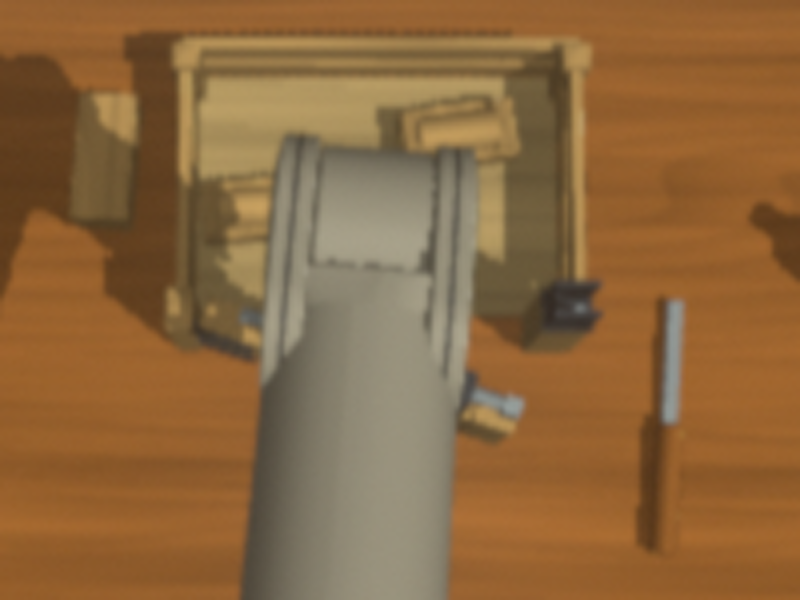

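The gate stands open with its free edge about 88 mm out, at (355,480) in the side crop. The knob is still gripped and the readings 0.5 s apart agree, so I'm handing in.

```bash
python3 -c "
from m import *
print(np.abs(o['joint_velocities']).max()); print(manip.hand_in())"
```

```text
12.7 [ 0.527  -0.0353  0.2223] jawyaw -19.67 [-0.69  0.13  0.74  1.76 -0.09  1.28 -0.27] F [ 2.2 -0.9 -2.7] T [-0.12  0.22  0.16] 0.33772969364707356
0.0021180083271266237
the job is handed in; nothing more can be done
None
```

The gate is open about 90 mm and held still, with the bolt's pull still gripped; I handed the job in at 12.7 s.

- **Bolt:** I gripped the knob at 60 N, lifted the bolt about 18 mm and drew it back about 40 mm. The draw met only 1–2 N of resistance, so the nose did not catch on the keeper. The side picture showed it clear.
- **Gate:** I swung it out along its hinge arc. The free edge has moved about 86 mm by the side camera, about 90 mm by the top camera, and about 89 mm by the arm's own travel. These disagree by about 4 mm, which is within the camera networks' accuracy.
- **Holding:** The tool position stayed within 0.2 mm over the last second, with 2–3 N on the tool in any direction.
- **Grip transient:** Closing on the knob briefly gave about 39 N at the wrist because I was about 3 mm off centre. I eased that off before lifting.
- **Bystanders:** In the last pictures, the things in view looked unmoved. I did not measure each one again.

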